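Fetch a heat sink from under the extraction booth's sash and set it in the test cradle

TASK

Raise the sash of the extraction booth by its handle until it stays up by itself with an opening of at least 200 mm, reach under it for the finned aluminium heat sink and stand that, fins up, on the black bench mat. Let go of it there, so that you can take it afresh by its two ends (the cradle leaves no room for fingers at its sides), and lower it gently, without dropping it, between the walls of the cradle until it rests on the cradle's floor, its ends flush with the ends of the walls. Leave the sash up and the other parts and tools where they are.

Things in the scene. Friction and masses are not known exactly. Their poses are not given: they have to be found in the camera images.
- sash (a joint): height of the sash above its closed place, m: 0 closed (as at the start), 0.28 the upper stop; the same number is the clear opening under its lower edge. It slides straight up and down on the front of the booth. Counterbalance and guide friction: let go below about 0.10 it slides down again, above 0.19 it always stays (between, it depends on its hidden weight); lifting takes up to 12 N.
- sash_handle (a point): middle of the upright bar of the sash's steel D-shaped pull handle; it travels with the sash, 95 mm above the bench when closed (89 mm above the sash's lower edge). The bar is round, 14 mm thick, upright, 40 mm between its two legs' centres; its centre stands 39 mm in front of the clear panel (360 mm wide, 270 mm high). x axis into the booth, y to the left along the sash, z up
- booth_sill (a point): middle of the front edge of the booth's white floor, under the sash, 6 mm above the bench. x into the booth, y left, z up. Booth of clear plastic and aluminium, 380 mm wide, 240 mm deep, barred roof 270 mm above the bench; two guide posts 30 x 16 mm at y = +-192 mm, 360 mm high; the raised sash stands out above them. The sash lies at x = -10 to +2 mm, its handle stands out to x = -53 mm
- sink_center (a point): centre of the loose heat sink: a plain aluminium block with five fins along its length, 60 mm long (x), 36 mm wide (y), 42 mm high (z, fins up), about 170 g. It stands on the booth's floor 44 to 56 mm behind the sash, about in the left, middle or right third, its length pointing roughly into the booth
- mat_top (a point): centre of the top of the black rubber bench mat, 120 by 120 mm, 3 mm thick, fixed, lying in front of the booth, towards the cradle
- cradle_floor (a point): middle of the floor between the two upright aluminium walls of the fixed test cradle, 8 mm above the bench. The walls run along x, are 60 mm long, 46 mm high above the floor, 6 mm thick, 46 mm apart inside (y = +-23 mm); both ends of the channel are open and the 120 x 90 mm base plate goes on under them. z up
- transformer_center (a point): centre of a loose transformer in the booth, dark iron core with a copper-coloured coil, 48 x 44 x 42 mm, beside the heat sink or one place on; a bystander
- capacitor_center (a point): centre of a loose black can capacitor standing in the booth, diameter 36 mm, 50 mm high, about 90 or 180 mm sideways from the heat sink; a bystander
- lens_origin (a point): underside of a black camera lens, diameter 68 mm, 66 mm high, standing on the bench; a bystander
- jar_origin (a point): underside of a clear jar, diameter 52 mm, 70 mm high; a bystander
- driver_origin (a point): a screwdriver lying on the bench, a bystander
- spanner_origin (a point): a spanner lying on the bench, a bystander
- brush_origin (a point): a brush lying on the bench, a bystander
Things that resemble listed ones, but are neither listed nor needed, are in the scene too. What is shaped like the part that bears sink_center but blue is not meant. Leave any orange look-alike of the part that bears mat_top alone.

How it is judged:
By the outcome, as a careful person would: the job done as asked, in the order asked, and still so for the second after the job is handed in, with the robot touching nothing.
It also fails if it takes over 72 s, if anything falls off the work surface, if the arm or the gripper's body presses on something with over 40 N, if the wrist force passes 120 N, or if a joint passes its speed limit or range.

ROBOT

A 6-joint arm with a two-finger parallel gripper is mounted at the origin on the work surface. World frame = base frame: x ahead of the robot, y to its left, z up, the work surface at z = 0. Lengths are in mm, angles in rad, forces in N, time in s.
With the tool pointing down it reaches from about 325 to 900 mm from the base axis. Payload 3.5 kg.
Tool frame: the origin (TCP) lies at the very end of the fingers, on their centre line; the grasp point (between the pads) lies 19 mm behind it; z points along the fingers, y is the line along which they close (so a half turn about z gives the same grasp; the last joint's range is limited). The gripper opens to 85 mm and grips with 20 to 120 N. Pads are 22 mm wide; open, the fingers measure 114 mm over their backs; the gripper's body (76 mm by 85 mm) begins 54 mm behind the grasp point. The pads swing forward as they close: fully open they stand 13 mm farther back than shut.
Start: joints at [-1.298, 0.276, -0.026, 1.268, 0, 1.467], TCP at [229.373, -581.386, 231.313] pointing down, gripper open.
Joint ranges: [-3.12, 3.12], [-0.85, 1.88], [-1.08, 1.24], [-1.95, 2.15], [-1.57, 1.53], [-3.14, 3.14]. Speed limits (rad/s): [2.57, 2.57, 3.14, 3.14, 3.14, 3.14].

INTERFACE

Orientations are given as a 3x3 rotation matrix whose columns are the frame's x, y, z axes.
In Python, from station import r gives the robot as it stands.
- The arm moves only by the shell command python3 -m creep 'ROWS'. ROWS is JSON, a list of rows, each a list of 3 entries, a list of its own where there are three numbers: the shift along the tool's x, y, z in cm, then the turn, a rotation vector about the tool's x, y, z in degrees, then the opening, from 0 (shut) to 1 (fully open). In form: [[[dx, dy, dz], [wx, wy, wz], jaw], ...]. A call has 1 to 12 rows; each row shifts and turns the commanded pose from where the row before left it, along the tool's axes as they then stand; what a row does not reach is not made up. A row lasts 1/10 s, in which the tool goes at most 50 mm and 8.59 degrees, less where a joint would pass 70% of its speed; a pose out of reach is approached as far as the arm can. A call with a gripper value outside its range is refused whole. The fingers move at their own pace and stop on an object; the grip force is fixed at half the most. Time passes only in rows, so rows that do not move let the fingers close. It gives the time, the measured TCP pose, the force, the opening and the grip force at its end, in the units of the state.
- r.read_state(): the state, without advancing time (a new reading comes with each control period).
- r.read_camera(name): name is "scene" or "top" or "wrist"; returns (picture, depth): 400x640x3 uint8, red, green, blue; 400x640 float32, mm along the optical axis (not along the pixel's ray), 0 where there is no reading.
- r.camera_model(name): a dict with "camera_matrix" (3x3 intrinsics, pixels), "view" (4x4, takes a point from world to camera coordinates). Camera axes: x right, y up, looking along -z (the intrinsics and any distortion apply to the point x, -y, -z); pixel columns grow to the right and rows downward; lengths in mm; the calibration is good to about 2 mm. A picture is of the moment at which its call begins: read the wrist's pose just before it. camera_model takes no time and is no camera call; for the wrist camera it gives the pose at the moment of the call.
- r.sign_off(): hands the job in; it is judged then, once.
Trained networks look in the newest picture that a camera, given by its name, has taken for a name from the list of things; names that differ only in an ending like _2 or _b are one class to them, and where a whole thing is asked for, a point or a joint stands for the part that bears it (a point fixed in the world has none). Each returns a list of dicts, best first, with "score" (0 to 1); they miss things now and then, are a little off and sometimes report something else, mostly with a low value. They report only what shows in the picture. A call takes as long as a camera call. They do not tell look-alikes from the thing itself.
- r.spot_in(camera, query): "point" ([column, row] in pixels, amid what is visible of it).
The state is a dict: "time_s": time; "q": joint angles; "qd": joint speeds; "effort": joint torques, N m; "ee_pos": TCP position; "orientation": TCP orientation; "ft_force": force on the tool from outside, world axes, zero at the start; "torque": the same for the moment, N m; "width": finger opening in mm; "grip_force": force on a finger pad.
Only numpy, scipy, OpenCV 4.12 (cv2) and the standard library are available. Lean on these libraries where they do the work, as an engineer would, in place of code of your own. Each camera call takes 0.05 s, during which the arm holds its last target. There are 200 camera calls.

## Working session

There is one attempt and no reset: what is moved stays moved. The work goes in short steps, Python scripts to look and compute and a shell command to move; the robot and the scene stay as the last step left them, time stands still between calls to the robot, and variables do not carry over. Pictures are saved under pics/ and viewed, at most 10 in all, crops included, and the job is handed in when it is done.

```bash
mkdir -p pics; ls; cat > h.py <<'E'
import numpy as np, cv2
from station import r
def pix2w(cam,px,depth,m):
    K=np.array(m["camera_matrix"]);V=np.array(m["view"])
    c,rw=int(round(px[0])),int(round(px[1]))
    p=depth[max(0,rw-1):rw+2,max(0,c-1):c+2]; p=p[p>0]
    if p.size==0: return None
    d=np.median(p); 
    pc=np.array([(px[0]-K[0,2])/K[0,0]*d,-(px[1]-K[1,2])/K[1,1]*d,-d,1])
    return (np.linalg.inv(V)@pc)[:3]
def cloud(depth,m):
    K=np.array(m["camera_matrix"]);V=np.array(m["view"])
    v,u=np.mgrid[0:400,0:640]
    d=depth
    pc=np.stack([(u-K[0,2])/K[0,0]*d,-(v-K[1,2])/K[1,1]*d,-d,np.ones_like(d)],-1)
    W=(pc@np.linalg.inv(V).T)[...,:3]; W[d<=0]=np.nan
    return W
def w2pix(p,m):
    K=np.array(m["camera_matrix"]);V=np.array(m["view"])
    q=(V@np.append(p,1))[:3]; return K[0,0]*q[0]/-q[2]+K[0,2], K[1,1]*-q[1]/-q[2]+K[1,2]
E
python3 - <<'E'
from h import *
for c in ["scene","top"]:
    im,d=r.read_camera(c); m=r.camera_model(c)
    print({k:(np.round(v,2).tolist() if k!="view" else "") for k,v in m.items() if k!='view'})
    print(np.round(np.linalg.inv(m["view"])[:3],2).tolist())
    cv2.imwrite(f"pics/{c}0.png",im[:,:,::-1]); np.save(f"{c}d.npy",d)
    for n in ["sash_handle","sink_center","mat_top","cradle_floor","booth_sill","transformer_center","capacitor_center","lens_origin","jar_origin"]:
        for o in r.spot_in(c,n)[:3]:
            p=pix2w(c,o["point"],d,m); print(c,n,round(o["score"],2),np.round(o["point"]),None if p is None else np.round(p))
E
```

```text
pics
{'camera_matrix': [[362.77, 0.0, 323.4], [0.0, 362.77, 201.13], [0.0, 0.0, 1.0]]}
[[-0.15, -0.86, 0.5, 922.75], [0.99, -0.13, 0.08, 237.48], [-0.0, 0.5, 0.87, 870.0]]
scene sash_handle 0.88 [283. 214.] [620. 115. 276.]
scene sash_handle 0.71 [414. 313.] [712. 401.  69.]
scene sink_center 0.85 [286. 171.] [363.  47.  35.]
scene sink_center 0.8 [288. 283.] [745. 149. 272.]
scene mat_top 0.86 [337. 236.] [523. 211.   2.]
scene mat_top 0.8 [419. 153.] [220. 420.   1.]
scene mat_top 0.33 [406. 252.] [545. 391.   7.]
scene cradle_floor 0.7 [409. 252.] [544. 398.   7.]
scene cradle_floor 0.41 [290. 282.] [744. 151. 268.]
scene booth_sill 0.83 [223. 245.] [594. -75.   6.]
scene transformer_center 0.83 [253. 229.] [558.   2.  48.]
scene transformer_center 0.19 [363. 173.] [328. 260.  20.]
scene capacitor_center 0.64 [269. 250.] [611.  56.  57.]
scene lens_origin 0.94 [365. 294.] [685. 294.  65.]
scene lens_origin 0.25 [285. 216.] [623. 119. 276.]
scene jar_origin 0.86 [412. 312.] [710. 397.  68.]
{'camera_matrix': [[443.92, 0.0, 324.41], [0.0, 443.92, 191.78], [0.0, 0.0, 1.0]]}
[[0.0, 0.99, -0.13, 279.86], [-1.0, 0.0, -0.0, 136.92], [-0.0, 0.13, 0.99, 1402.38]]
top sash_handle 0.63 [346. 147.] [562.  83. 205.]
top sink_center 0.71 [358. 227.] [352.  41.  37.]
top mat_top 0.84 [237. 271.] [217. 415.   0.]
top mat_top 0.58 [303. 174.] [521. 210.   3.]
top cradle_floor 0.97 [246. 166.] [546. 395.   6.]
top cradle_floor 0.55 [460. 204.] [ 426. -285.    5.]
top booth_sill 0.83 [374. 120.] [699. -16.   3.]
top transformer_center 0.59 [344. 146.] [570.  87. 191.]
top transformer_center 0.16 [276. 122.] [674. 293.  66.]
top jar_origin 0.57 [246. 116.] [693. 384.  70.]
```

```bash
python3 - <<'E'
import cv2
for c in ["scene","top"]:
    im=cv2.imread(f"pics/{c}0.png"); cv2.imwrite(f"pics/{c}0b.png",cv2.resize(im[60:380,150:550],(800,640))[:600])
E
```

```text
(no output)
```

View pics/scene0.png

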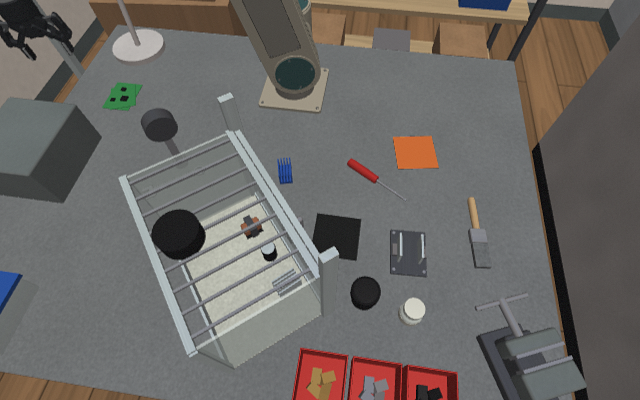

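View pics/top0b.png

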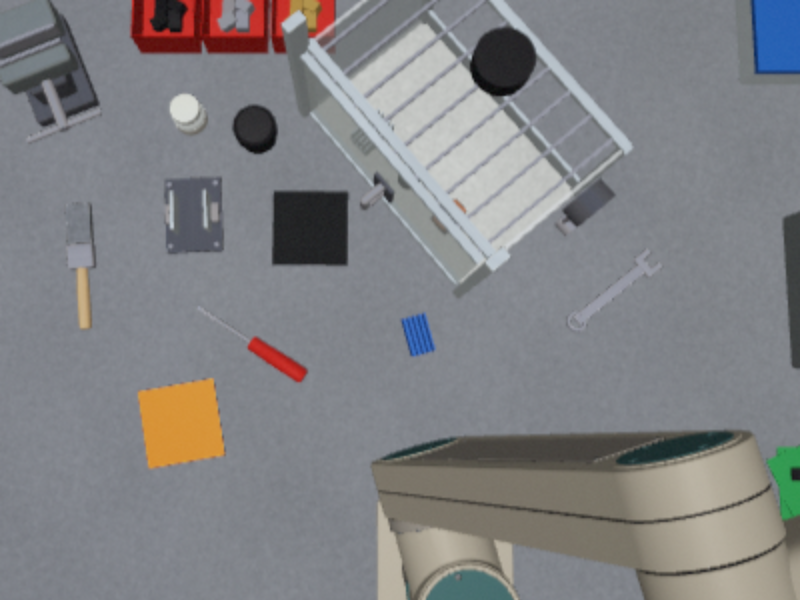

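The top picture shows the booth turned about 50°, with posts at full-frame pixels (297,70) and (398,189) and the handle bar at about (333,160). The candidates are:
- **Heat sink:** grey finned at scene (287,282) inside the booth, and blue at (285,170) on the bench. The grey one fits, because blue is excluded.
- **Mat:** black at (337,236) and orange at (415,152). The black one fits.
- **Cradle:** scene (409,252).

```bash
python3 - <<'E'
from h import *
def ray(px,m,z):
    K=np.array(m["camera_matrix"]);T=np.linalg.inv(m["view"])
    d=T[:3,:3]@np.array([(px[0]-K[0,2])/K[0,0],-(px[1]-K[1,2])/K[1,1],-1]);o=T[:3,3]
    return o+d*(z-o[2])/d[2]
S=r.camera_model("scene");T=r.camera_model("top")
for n,px,m in [("postS",(226,98),S),("postS",(328,255),S),("postT",(297,70),T),("postT",(398,189),T)]: print(n,np.round(ray(px,m,360)))
print("handle",np.round(ray((333,160),T,115)), np.round(ray((341,152),T,115)))
for c,m in (("scene",S),("top",T)):
    d=np.load(f"{c}d.npy");W=cloud(d,m); im=cv2.imread(f"pics/{c}0.png").astype(int)
    # post tops
    k=(W[...,2]>350)&(W[...,2]<366)&(W[...,0]>400)
    print(c,"posts",k.sum()); P=W[k][:,:2]
    if len(P)>5:
        _,l,ce=cv2.kmeans(P.astype(np.float32),2,None,(3,50,.1),5,cv2.KMEANS_PP_CENTERS); print(ce.round())
    # mat: black, z 0..8
    v=im.max(2)
    k=(v<45)&(np.abs(W[...,2]-3)<6)&(abs(W[...,0]-521)<90)&(abs(W[...,1]-210)<90)
    pts=W[k][:,:2].astype(np.float32); print(c,"mat",cv2.minAreaRect(pts),np.nanmedian(W[k],0))
    k=(abs(W[...,0]-545)<75)&(abs(W[...,1]-396)<75)&(W[...,2]>40)&(W[...,2]<70)
    P=W[k]; print(c,"walls",k.sum(),np.median(P[:,2]))
    _,l,ce=cv2.kmeans(P[:,:2].astype(np.float32),2,None,(3,50,.1),5,cv2.KMEANS_PP_CENTERS); print(ce.round(1),[cv2.minAreaRect(P[l.ravel()==i][:,:2].astype(np.float32)) for i in (0,1)])
    k=(abs(W[...,0]-545)<95)&(abs(W[...,1]-396)<95)&(W[...,2]>5)&(W[...,2]<70)&(v<110)
    n,lab,st,ct=cv2.connectedComponentsWithStats(k.astype(np.uint8)); i=1+st[1:,4].argmax()
    print("plate",cv2.minAreaRect(W[lab==i][:,:2].astype(np.float32)))
    # sink look: points z 30..60 in booth
    k=(W[...,2]>40)&(W[...,2]<75)&(W[...,0]>500)&(W[...,0]<800)&(abs(W[...,1]-100)<160)
    n,lab,st,ct=cv2.connectedComponentsWithStats(k.astype(np.uint8))
    for i in range(1,n):
        if st[i,4]>8: print("obj",ct[i].round(),st[i,4],np.nanmedian(W[lab==i],0).round())
im=cv2.imread("pics/scene0.png"); a=cv2.resize(im[195:315,210:370],(800,600),interpolation=cv2.INTER_CUBIC); cv2.imwrite("pics/crop1.png",a)
E
```

```text
postS [428. -29. 360.]
postS [722. 213. 360.]
postT [719. 209. 360.]
postT [424. -33. 360.]
handle [544. 117. 115.] [569.  93. 115.]
scene posts 709
[[ 480. -108.]
 [ 722.  213.]]
scene mat ((523.3983764648438, 208.03720092773438), (118.33000946044922, 118.56234741210938), 89.17378234863281) [520.09312268 213.39957643   2.65110762]
scene walls 174 52.65335772270038
[[544.4 420.2]
 [550.  368.8]] [((544.6453247070312, 420.8523254394531), (59.173404693603516, 6.2535505294799805), 3.0055935382843018), ((547.1839599609375, 369.3054504394531), (59.53355407714844, 6.343584060668945), 3.0022072792053223)]
plate ((545.2027587890625, 395.2933654785156), (120.89286041259766, 90.74492645263672), 2.7961246967315674)
obj [269. 211.] 14 [507.  32.  64.]
obj [249. 221.] 95 [535. -16.  47.]
obj [277. 225.] 30 [542.  61.  57.]
obj [253. 229.] 19 [557.   4.  47.]
obj [288. 243.] 32 [585.  97.  56.]
obj [268. 250.] 158 [610.  54.  56.]
obj [299. 262.] 37 [629. 133.  57.]
obj [284. 277.] 144 [667. 104.  47.]
obj [308. 276.] 14 [661. 160.  60.]
obj [289. 286.] 87 [687. 118.  46.]
obj [305. 319.] 235 [755. 169.  58.]
obj [205. 319.] 52 [786. -49.  49.]
top posts 329
[[ 718.  211.]
 [ 467. -104.]]
top mat ((523.7607421875, 206.96461486816406), (114.81785583496094, 112.78802490234375), 0.1651114523410797) [522.06712545 205.30465784   1.87108478]
top walls 88 51.88870143672068
[[542.6 417.5]
 [547.  366.2]] [((543.051025390625, 417.52630615234375), (60.02134704589844, 6.146520614624023), 0.21207734942436218), ((544.9814453125, 365.6346740722656), (57.92591094970703, 6.150496959686279), 4.9275736808776855)]
plate ((543.6133422851562, 390.73565673828125), (117.38209533691406, 89.1950912475586), 1.628104567527771)
obj [317. 127.] 114 [665. 168.  57.]
obj [287. 123.] 11 [674. 259.  60.]
obj [352. 167.] 50 [533.  58.  64.]
```

View pics/crop1.png

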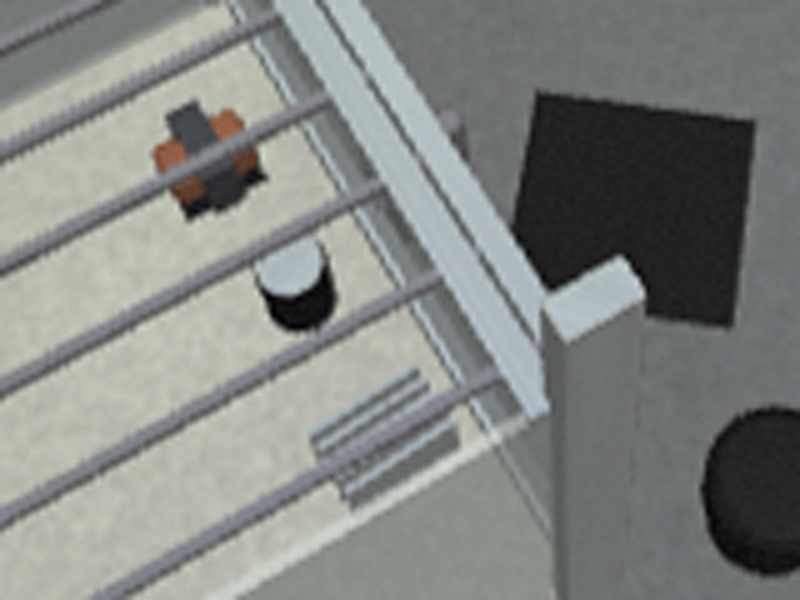

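The crop shows the grey finned sink at crop (385,437), which is scene (287,282), behind a roof bar in the left third of the booth. The capacitor is next to it and the transformer is farther right. I'll set out towards the front of the sash now.

```bash
cat >> h.py <<'E'
from scipy.spatial.transform import Rotation as Rn
Bx=np.array([.637,-.771,0]);Bx/=np.linalg.norm(Bx);By=np.array([-Bx[1],Bx[0],0]);Z=np.array([0,0,1.])
B0=np.array([573.3,90.,0])
def booth(p): d=np.array(p)-B0; return np.array([d@Bx,d@By,d[2]])
def wfromb(a,b,c): return B0+a*Bx+b*By+c*Z
def tool(th,s,fx=Bx):  # pitch down from horizontal deg, sign of y
    fy=np.cross(Z,fx); z=np.cos(np.radians(th))*fx-np.sin(np.radians(th))*Z; y=s*fy
    return np.stack([np.cross(y,z),y,z],1)
def plan(p1,R1,N,p0=None,R0=None):
    s=r.read_state(); p0=np.array(s["ee_pos"]) if p0 is None else p0; R0=np.array(s["orientation"]) if R0 is None else R0
    w=Rn.from_matrix(R0.T@R1).as_rotvec()/N
    A=sum(R0@Rn.from_rotvec(k*w).as_matrix() for k in range(N))
    v=np.linalg.solve(A,p1-p0)
    pts=[p0]
    for k in range(N): pts.append(pts[-1]+R0@Rn.from_rotvec(k*w).as_matrix()@v)
    print("N",N,"v cm",(v/10).round(2),"w deg",np.degrees(w).round(2),"path",np.round(pts[::max(1,N//4)]).tolist())
    return p1,R1
E
python3 - <<'E'
from h import *
s=r.read_state(); print(np.round(s["orientation"],2).tolist(),s["width"],s["time_s"])
V=np.array(r.camera_model("wrist")["view"]);C=np.linalg.inv(V)[:3]
R=np.array(s["orientation"]); print("cam in tool",(R.T@(C[:,3]-s["ee_pos"])).round(),(R.T@-C[:,2]).round(2),(R.T@C[:,1]).round(2))
for sg in (1,-1):
  print("s",sg); T=tool(45,sg)
  pA=np.array([370,-300,450.]);a=plan(pA,Rn.from_euler('z',30,degrees=True).as_matrix()@R,9)
  pB=wfromb(-150,0,420)
  b=plan(pB,T,22,*a)
E
```

```text
[[0.93, 0.37, 0.0], [0.37, -0.93, -0.0], [0.0, 0.0, -1.0]] 85.58813612895271 1.0
cam in tool [  74.    0. -142.] [-0.29 -0.    0.96] [0.96 0.   0.29]
s 1
N 9 v cm [ 3.1  -1.69 -2.43] w deg [ 0.    0.   -3.33] path [[229.0, -581.0, 231.0], [273.0, -526.0, 280.0], [310.0, -466.0, 329.0], [340.0, -402.0, 377.0], [362.0, -334.0, 426.0]]
N 22 v cm [ 2.44  0.44 -0.76] w deg [-1.39 -1.71 -3.35] path [[370.0, -300.0, 450.0], [452.0, -206.0, 481.0], [504.0, -87.0, 492.0], [518.0, 40.0, 479.0], [496.0, 162.0, 441.0]]
s -1
N 9 v cm [ 3.1  -1.69 -2.43] w deg [ 0.    0.   -3.33] path [[229.0, -581.0, 231.0], [273.0, -526.0, 280.0], [310.0, -466.0, 329.0], [340.0, -402.0, 377.0], [362.0, -334.0, 426.0]]
N 22 v cm [ 0.73 -2.59  0.08] w deg [-1.81  1.47  4.37] path [[370.0, -300.0, 450.0], [310.0, -181.0, 441.0], [301.0, -49.0, 424.0], [345.0, 76.0, 412.0], [433.0, 176.0, 414.0]]
```

```bash
python3 -m creep '[[[3.1,-1.7,-2.4],[0,0,-3.3],1],[[3.1,-1.7,-2.4],[0,0,-3.3],1],[[3.1,-1.7,-2.4],[0,0,-3.3],1],[[3.1,-1.7,-2.4],[0,0,-3.3],1],[[3.1,-1.7,-2.4],[0,0,-3.3],1],[[3.1,-1.7,-2.4],[0,0,-3.3],1],[[3.1,-1.7,-2.4],[0,0,-3.3],1],[[3.1,-1.7,-2.4],[0,0,-3.3],1],[[3.1,-1.7,-2.4],[0,0,-3.3],1],[[0,0,0],[0,0,0],1]]'; python3 - <<'E'
from h import *
s=r.read_state();R=np.array(s["orientation"]);print(np.round(s["q"],2))
M=Rn.from_euler('z',50,degrees=True).as_matrix()@R
a=plan(np.array([400,0,450.]),M,11)
plan(wfromb(-150,0,420),tool(45,-1),16,*a)
E
```

```text
time_s: 2.0
ee_pos: [371.2, -297.3, 452.3]
orientation: [[0.622, 0.783, 0.006], [0.783, -0.622, -0.005], [0.0, 0.008, -1.0]]
ft_force: [0.8, 0.1, 0.3]
width: 85.4
grip_force: 0.0
[-0.81 -0.03  0.08  1.67  0.    1.43]
N 11 v cm [ 2.76 -0.5   0.02] w deg [ 0.    0.03 -4.55] path [[371.0, -297.0, 452.0], [396.0, -247.0, 452.0], [412.0, -193.0, 451.0], [420.0, -138.0, 451.0], [418.0, -82.0, 451.0], [408.0, -27.0, 450.0]]
N 16 v cm [ 1.39 -1.2   0.48] w deg [-3.66  0.88  8.86] path [[400.0, 0.0, 450.0], [357.0, 57.0, 429.0], [359.0, 129.0, 410.0], [407.0, 187.0, 405.0], [478.0, 206.0, 420.0]]
```

```bash
python3 - <<'E'
from h import *
s=r.read_state();R=np.array(s["orientation"])
M=lambda d:Rn.from_euler('z',d,degrees=True).as_matrix()@R
a=plan(np.array([410,-10,450.]),M(92),11)
b=plan(np.array([390,190,450.]),M(184),11,*a)
plan(wfromb(-160,-5,350),tool(45,-1),12,*b)
E
```

```text
N 11 v cm [2.88 0.56 0.03] w deg [ 0.    0.06 -8.36] path [[371.0, -297.0, 452.0], [413.0, -256.0, 452.0], [441.0, -205.0, 451.0], [453.0, -147.0, 451.0], [448.0, -89.0, 451.0], [426.0, -34.0, 450.0]]
N 11 v cm [0.01 2.04 0.02] w deg [ 0.    0.06 -8.36] path [[410.0, -10.0, 450.0], [431.0, 24.0, 450.0], [442.0, 64.0, 450.0], [441.0, 104.0, 450.0], [428.0, 143.0, 450.0], [405.0, 176.0, 450.0]]
N 12 v cm [-0.49 -0.54  0.78] w deg [ 2.45  3.23 -5.82] path [[390.0, 190.0, 450.0], [411.0, 194.0, 426.0], [431.0, 199.0, 402.0], [450.0, 204.0, 376.0], [468.0, 210.0, 350.0]]
```

```bash
python3 -m creep '[[[2.9,0.5,0],[0,0,-8.4],1],[[2.9,0.5,0],[0,0,-8.4],1],[[2.9,0.5,0],[0,0,-8.4],1],[[2.9,0.5,0],[0,0,-8.4],1],[[2.9,0.5,0],[0,0,-8.4],1],[[2.9,0.5,0],[0,0,-8.4],1],[[2.9,0.5,0],[0,0,-8.4],1],[[2.9,0.5,0],[0,0,-8.4],1],[[2.9,0.5,0],[0,0,-8.4],1],[[2.9,0.5,0],[0,0,-8.4],1],[[2.9,0.5,0],[0,0,-8.4],1]]' && python3 -m creep '[[[0,2,0],[0,0,-8.4],1],[[0,2,0],[0,0,-8.4],1],[[0,2,0],[0,0,-8.4],1],[[0,2,0],[0,0,-8.4],1],[[0,2,0],[0,0,-8.4],1],[[0,2,0],[0,0,-8.4],1],[[0,2,0],[0,0,-8.4],1],[[0,2,0],[0,0,-8.4],1],[[0,2,0],[0,0,-8.4],1],[[0,2,0],[0,0,-8.4],1],[[0,2,0],[0,0,-8.4],1]]'; python3 - <<'E'
from h import *
s=r.read_state();print(np.round(s["q"],2))
plan(wfromb(-160,-5,300),tool(45,-1),12)
E
```

```text
time_s: 3.1
ee_pos: [402.8, -11.1, 446.5]
orientation: [[-0.809, 0.588, -0.001], [0.588, 0.809, 0.0], [0.001, -0.0, -1.0]]
ft_force: [0.2, 0.4, -0.1]
width: 85.8
grip_force: 0.0
time_s: 4.2
ee_pos: [383.6, 184.8, 446.5]
orientation: [[-0.554, -0.832, -0.001], [-0.832, 0.554, -0.0], [0.001, 0.0, -1.0]]
ft_force: [-0.0, -0.8, 0.2]
width: 85.3
grip_force: 0.0
[ 0.3  -0.12 -0.01  1.68 -0.   -0.69]
N 12 v cm [-0.67 -0.52  1.14] w deg [ 2.39  3.21 -5.77] path [[384.0, 185.0, 446.0], [407.0, 193.0, 412.0], [429.0, 200.0, 376.0], [449.0, 206.0, 338.0], [468.0, 210.0, 300.0]]
```

```bash
python3 -m creep '[[[-0.7,-0.5,1.1],[2.4,3.2,-5.8],1],[[-0.7,-0.5,1.1],[2.4,3.2,-5.8],1],[[-0.7,-0.5,1.1],[2.4,3.2,-5.8],1],[[-0.7,-0.5,1.1],[2.4,3.2,-5.8],1],[[-0.7,-0.5,1.1],[2.4,3.2,-5.8],1],[[-0.7,-0.5,1.1],[2.4,3.2,-5.8],1],[[-0.7,-0.5,1.1],[2.4,3.2,-5.8],1],[[-0.7,-0.5,1.1],[2.4,3.2,-5.8],1],[[-0.7,-0.5,1.1],[2.4,3.2,-5.8],1],[[-0.7,-0.5,1.1],[2.4,3.2,-5.8],1],[[-0.7,-0.5,1.1],[2.4,3.2,-5.8],1],[[-0.7,-0.5,1.1],[2.4,3.2,-5.8],1]]'; python3 - <<'E'
from h import *
s=r.read_state();print(np.round(s["q"],2), booth(s["ee_pos"]).round())
m=r.camera_model("wrist"); im,d=r.read_camera("wrist"); cv2.imwrite("pics/w1.png",im[:,:,::-1])
for n in ["sash_handle","sink_center","booth_sill","capacitor_center"]:
    for o in r.spot_in("wrist",n)[:2]:
        p=pix2w("wrist",o["point"],d,m); print(n,round(o["score"],2),np.round(o["point"]),None if p is None else (np.round(p),booth(p).round()))
W=cloud(d,m).reshape(-1,3); b=(W-B0)@np.stack([Bx,By,Z],1); np.save("b1.npy",b.reshape(400,640,3))
k=(b[:,0]>-70)&(b[:,0]<-28)&(abs(b[:,1])<60)&(b[:,2]>65)&(b[:,2]<125)
print("bar",k.sum(),np.percentile(b[k],[2,50,98],axis=0).round(1))
E
```

```text
time_s: 5.4
ee_pos: [465.0, 214.2, 303.1]
orientation: [[0.454, -0.768, 0.453], [-0.542, -0.641, -0.544], [0.708, 0.002, -0.707]]
ft_force: [0.1, 0.1, 0.2]
width: 85.4
grip_force: 0.0
[ 0.71  0.07 -0.31  1.21 -0.79 -1.55] [-165.   -4.  303.]
sash_handle 0.59 [315. 134.] (array([573.,  94., 203.]), array([ -3.,   2., 203.]))
sink_center 0.64 [490. 286.] (array([344.,  31.,  34.]), array([-100., -214.,   34.]))
sink_center 0.63 [530. 162.] (array([ 380., -209.,    6.]), array([ 107., -339.,    6.]))
booth_sill 0.71 [316. 105.] (array([572.,  93., 241.]), array([ -3.,   1., 241.]))
bar 410 [[-5.020e+01 -6.600e+00  7.570e+01]
 [-4.580e+01  1.000e-01  1.168e+02]
 [-2.860e+01  6.900e+00  1.222e+02]]
```

View pics/w1.png

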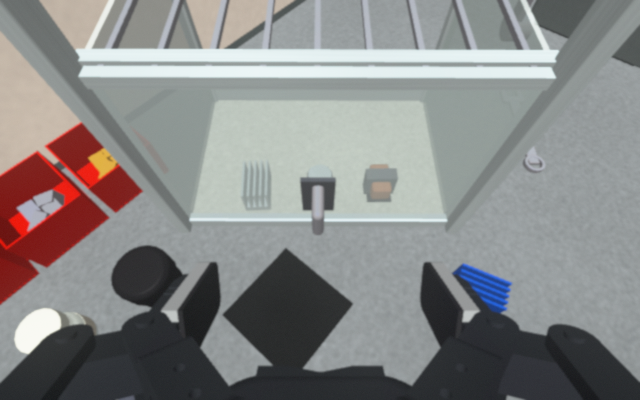

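The wrist picture shows the handle bar at (318,210), the sink behind the clear panel at (257,187), the transformer at (379,182) and the mat at (288,305). The fingers are symmetric about the bar.

```bash
python3 - <<'E'
from h import *
T=tool(45,-1)
a=plan(wfromb(-107,0,155),T,6)
plan(wfromb(-36,0,84),T,4,*a)
E
```

```text
N 6 v cm [-1.08 -0.07  2.45] w deg [-0.01  0.02 -0.02] path [[465.0, 214.0, 305.0], [472.0, 207.0, 280.0], [478.0, 200.0, 255.0], [485.0, 193.0, 230.0], [492.0, 186.0, 205.0], [498.0, 179.0, 180.0], [505.0, 172.0, 155.0]]
N 4 v cm [0.   0.   2.51] w deg [0. 0. 0.] path [[505.0, 172.0, 155.0], [516.0, 159.0, 137.0], [528.0, 145.0, 120.0], [539.0, 131.0, 102.0], [550.0, 118.0, 84.0]]
```

```bash
python3 -m creep '[[[-1.1,-0.07,2.45],[0,0,0],1],[[-1.1,-0.07,2.45],[0,0,0],1],[[-1.1,-0.07,2.45],[0,0,0],1],[[-1.1,-0.07,2.45],[0,0,0],1],[[-1.1,-0.07,2.45],[0,0,0],1],[[-1.1,-0.07,2.45],[0,0,0],1],[[0,0,2],[0,0,0],0.8],[[0,0,2],[0,0,0],0.8],[[0,0,2],[0,0,0],0.8],[[0,0,2],[0,0,0],0.8],[[0,0,1.8],[0,0,0],0.8],[[0,0,0],[0,0,0],0.8]]'; python3 - <<'E'
from h import *
s=r.read_state();print(booth(s["ee_pos"]).round(1))
E
python3 -m creep '[[[0,0,0],[0,0,0],0],[[0,0,0],[0,0,0],0],[[0,0,0],[0,0,0],0],[[0,0,0],[0,0,0],0],[[0,0,0],[0,0,0],0],[[0,0,0],[0,0,0],0],[[0,0,0],[0,0,0],0],[[0,0,0],[0,0,0],0]]'
```

```text
time_s: 6.85
ee_pos: [549.5, 118.6, 83.8]
orientation: [[0.45, -0.772, 0.449], [-0.548, -0.635, -0.544], [0.705, -0.001, -0.709]]
ft_force: [-0.4, 0.3, -0.2]
width: 68.2
grip_force: 0.0
[-37.2  -0.1  83.8]
time_s: 7.65
ee_pos: [547.4, 119.4, 85.0]
orientation: [[0.452, -0.77, 0.451], [-0.543, -0.639, -0.545], [0.707, 0.001, -0.707]]
ft_force: [-5.8, -0.0, 5.8]
width: 12.0
grip_force: 58.5
```

```bash
python3 -m creep '[[[0.7,0,-0.7],[0,0,0],0],[[1.1,0,-1.1],[0,0,0],0],[[1.4,0,-1.4],[0,0,0],0],[[1.4,0,-1.4],[0,0,0],0],[[1.4,0,-1.4],[0,0,0],0],[[1.4,0,-1.4],[0,0,0],0],[[1.5,0,-1.5],[0,0,0],0],[[1.5,0,-1.5],[0,0,0],0],[[1.5,0,-1.5],[0,0,0],0],[[1.5,0,-1.5],[0,0,0],0],[[1.5,0,-1.5],[0,0,0],0],[[1.5,0,-1.5],[0,0,0],0]]'; python3 -m creep '[[[0.7,0,-0.7],[0,0,0],0],[[0,0,0],[0,0,0],0],[[0,0,0],[0,0,0],0]]'; python3 - <<'E'
from h import *
s=r.read_state();print(booth(s["ee_pos"]).round(1),np.round(s["q"],2))
E
```

```text
time_s: 8.85
ee_pos: [547.3, 119.5, 314.7]
orientation: [[0.455, -0.77, 0.448], [-0.546, -0.639, -0.542], [0.704, 0.002, -0.711]]
ft_force: [3.6, -1.8, -6.5]
width: 11.5
grip_force: 60.6
time_s: 9.15
ee_pos: [547.4, 119.4, 326.1]
orientation: [[0.453, -0.769, 0.45], [-0.545, -0.639, -0.543], [0.706, 0.001, -0.709]]
ft_force: [-7.2, 1.2, 2.3]
width: 11.2
grip_force: 61.9
[-39.2  -1.2 326.1] [ 0.46  0.01 -0.32  1.01 -0.76 -1.9 ]
```

```bash
python3 -m creep '[[[0,0,0],[0,0,0],0.8],[[0,0,0],[0,0,0],0.8],[[0,0,0],[0,0,0],0.8],[[0,0,0],[0,0,0],0.8],[[0,0,-2],[0,0,0],0.8],[[0,0,-2.5],[0,0,0],0.8],[[0,0,-2.5],[0,0,0],0.8],[[0,0,-2.5],[0,0,0],0.8],[[-0.5,0,0],[0,0,0],0.8]]'; python3 - <<'E'
from h import *
s=r.read_state();print(booth(s["ee_pos"]).round(1))
c="scene";im,d=r.read_camera(c);m=r.camera_model(c)
b=((cloud(d,m)-B0)@np.stack([Bx,By,Z],1)).reshape(-1,3)
k=(b[:,0]>-70)&(b[:,0]<-28)&(abs(b[:,1])<40)&(b[:,2]>200)
print("bar",k.sum(),np.percentile(b[k],[2,50,98],axis=0).round(1))
E
```

```text
time_s: 10.05
ee_pos: [504.5, 175.7, 393.3]
orientation: [[0.449, -0.769, 0.456], [-0.547, -0.64, -0.54], [0.707, -0.007, -0.707]]
ft_force: [-0.5, 0.6, 0.6]
width: 68.5
grip_force: 0.0
[-109.8    1.6  393.3]Traceback (most recent call last):
  File "<stdin>", line 6, in <module>
    return _quantile_unchecked(
        a, q, axis, out, overwrite_input, method, keepdims, weights)
    return _ureduce(a,
                    func=_quantile_ureduce_func,
    ...<5 lines>...
                    overwrite_input=overwrite_input,
                    method=method)
    r = func(a, **kwargs)
    result = _quantile(arr,
                       quantiles=q,
    ...<2 lines>...
                       out=out,
                       weights=wgt)
    slices_having_nans = np.isnan(arr[-1, ...])
                                  ~~~^^^^^^^^^
IndexError: index -1 is out of bounds for axis 0 with size 0
```

```bash
python3 - <<'E'
from h import *
T=tool(45,-1)
a=plan(wfromb(-185,20,370),T,3)
plan(wfromb(-185,85,200),T,6,*a)
E
```

```text
N 3 v cm [-2.25 -0.65 -1.28] w deg [-0.09  0.04  0.  ] path [[504.0, 175.0, 390.0], [493.0, 199.0, 384.0], [482.0, 222.0, 377.0], [471.0, 245.0, 370.0]]
N 6 v cm [-2.   -1.08  2.  ] w deg [0. 0. 0.] path [[471.0, 245.0, 370.0], [479.0, 252.0, 342.0], [488.0, 259.0, 313.0], [496.0, 266.0, 285.0], [504.0, 273.0, 257.0], [513.0, 280.0, 228.0], [521.0, 287.0, 200.0]]
```

```bash
python3 -m creep '[[[-2.2,-0.6,-1.3],[0,0,0],0.8],[[-2.2,-0.6,-1.3],[0,0,0],0.8],[[-2.2,-0.6,-1.3],[0,0,0],0.8],[[-2,-1.1,2],[0,0,0],0.8],[[-2,-1.1,2],[0,0,0],0.8],[[-2,-1.1,2],[0,0,0],0.8],[[-2,-1.1,2],[0,0,0],0.8],[[-2,-1.1,2],[0,0,0],0.8],[[-2,-1.1,2],[0,0,0],0.8],[[0,0,0],[0,0,0],0.8],[[0,0,0],[0,0,0],0.8]]'; python3 - <<'E'
from h import *
s=r.read_state();print(booth(s["ee_pos"]).round(1),np.round(s["q"],2))
m=r.camera_model("wrist"); im,d=r.read_camera("wrist"); cv2.imwrite("pics/w2.png",im[:,:,::-1]);np.save("w2d.npy",d)
for n in ["sink_center","sash_handle"]:
    for o in r.spot_in("wrist",n)[:3]:
        p=pix2w("wrist",o["point"],d,m); print(n,round(o["score"],2),np.round(o["point"]),None if p is None else (np.round(p),booth(p).round()))
b=((cloud(d,m)-B0)@np.stack([Bx,By,Z],1))
k=(b[...,0]>5)&(b[...,0]<110)&(b[...,1]>50)&(b[...,1]<150)&(b[...,2]>40)&(b[...,2]<56)
P=b[k]; print(k.sum(),np.percentile(P,[2,50,98],axis=0).round(1),cv2.minAreaRect(P[:,:2].astype(np.float32)))
k=(abs(b[...,1]-95)<60)&(b[...,0]>15)&(b[...,0]<40)&(b[...,2]<15);print("floor z",np.nanmedian(b[k],0))
k=(b[...,2]>150)&(abs(b[...,0])<30);print("edge",k.sum(),np.percentile(b[k],[2,50,98],axis=0).round(1) if k.sum() else 0)
E
```

```text
time_s: 11.2
ee_pos: [520.2, 283.7, 199.9]
orientation: [[0.453, -0.77, 0.449], [-0.544, -0.638, -0.545], [0.706, 0.003, -0.708]]
ft_force: [-0.3, 0.4, 0.0]
width: 68.1
grip_force: 0.0
[-183.1   82.4  199.9] [ 0.74  0.31 -0.24  1.07 -0.78 -1.5 ]
sink_center 0.93 [316. 136.] (array([654., 130.,  46.]), array([20., 88., 46.]))
sink_center 0.58 [600. 242.] (array([359.,  51.,  41.]), array([-106., -190.,   41.]))
628 [[ 18.5  72.2  40.9]
 [ 43.8  90.   47.5]
 [ 77.7 108.8  48.8]] ((48.8319091796875, 90.5263900756836), (61.792728424072266, 35.98260498046875), 3.3656537532806396)
floor z [ 24.83940934 100.17283311   5.74940468]
edge 4004 [[ -17.5 -184.7  151. ]
 [ -14.1  184.7  185.3]
 [  28.3  198.5  220.6]]
```

View pics/w2.png

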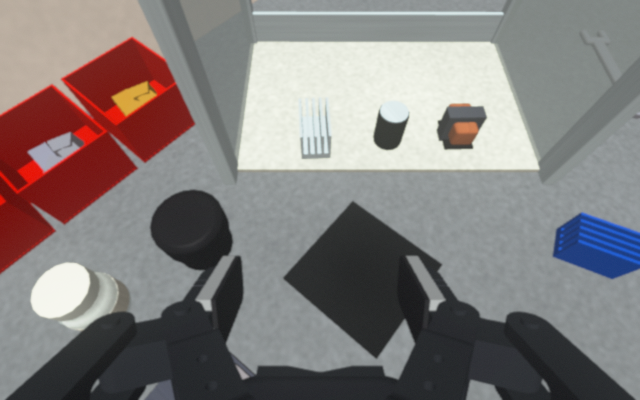

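The sash is up and stays up. The sink stands clear at (315,127), with the capacitor at (392,125) and the transformer at (463,125). Measured in booth axes, the sink's centre is (49, 90.5), its yaw is 3.4°, and its top is at 48 as expected.

```bash
python3 - <<'E'
from h import *
f=Rn.from_euler('z',3.4,degrees=True).as_matrix()@Bx
T=tool(45,-1,f)
a=plan(wfromb(-60,84,95),T,6)
b=plan(wfromb(60,91.2,20),T,7,*a)
E
```

```text
N 6 v cm [0.19 0.06 2.72] w deg [ 0.37  0.01 -0.41] path [[521.0, 285.0, 203.0], [534.0, 269.0, 185.0], [547.0, 253.0, 167.0], [560.0, 237.0, 149.0], [573.0, 221.0, 131.0], [586.0, 205.0, 113.0], [600.0, 190.0, 95.0]]
N 7 v cm [ 0.46 -0.    1.97] w deg [0. 0. 0.] path [[600.0, 190.0, 95.0], [612.0, 177.0, 84.0], [623.0, 165.0, 74.0], [635.0, 152.0, 63.0], [647.0, 140.0, 52.0], [658.0, 127.0, 41.0], [670.0, 114.0, 31.0], [682.0, 102.0, 20.0]]
```

```bash
python3 -m creep '[[[0.2,0.06,2.7],[0.37,0,-0.4],0.8],[[0.2,0.06,2.7],[0.37,0,-0.4],0.8],[[0.2,0.06,2.7],[0.37,0,-0.4],0.8],[[0.2,0.06,2.7],[0.37,0,-0.4],0.8],[[0.2,0.06,2.7],[0.37,0,-0.4],0.8],[[0.2,0.06,2.7],[0.37,0,-0.4],0.8],[[0,0,0],[0,0,0],0.8],[[0,0,0],[0,0,0],0.8]]'; python3 - <<'E'
from h import *
s=r.read_state();print(booth(s["ee_pos"]).round(1),np.round(s["q"],2))
f=Rn.from_euler('z',3.4,degrees=True).as_matrix()@Bx
T=tool(45,-1,f)
plan(wfromb(60,91.2,20),T,8)
m=r.camera_model("wrist"); im,d=r.read_camera("wrist")
b=((cloud(d,m)-B0)@np.stack([Bx,By,Z],1))
k=(b[...,0]>5)&(b[...,0]<110)&(b[...,1]>60)&(b[...,1]<150)&(b[...,2]>42)&(b[...,2]<56)
P=b[k]; print(k.sum(),cv2.minAreaRect(P[:,:2].astype(np.float32)))
E
```

```text
time_s: 12.15
ee_pos: [598.8, 189.7, 96.0]
orientation: [[0.482, -0.733, 0.48], [-0.519, -0.68, -0.518], [0.706, 0.0, -0.708]]
ft_force: [-0.2, 0.5, 0.1]
width: 67.8
grip_force: 0.0
[-60.6  83.2  96. ] [ 0.52  0.36 -0.44  0.56 -0.76 -1.88]
N 8 v cm [ 0.4  -0.01  1.74] w deg [ 0.01  0.01 -0.01] path [[599.0, 190.0, 96.0], [620.0, 168.0, 77.0], [640.0, 146.0, 58.0], [661.0, 124.0, 39.0], [682.0, 102.0, 20.0]]
1618 ((48.61610794067383, 90.49486541748047), (60.57067108154297, 36.11455535888672), 3.361725330352783)
```

```bash
python3 -m creep '[[[0.4,0,1.75],[0,0,0],0.8],[[0.4,0,1.75],[0,0,0],0.8],[[0.4,0,1.75],[0,0,0],0.8],[[0.4,0,1.75],[0,0,0],0.8],[[0.4,0,1.75],[0,0,0],0.8],[[0.4,0,1.75],[0,0,0],0.8],[[0.4,0,1.75],[0,0,0],0.8],[[0.4,0,1.7],[0,0,0],0.8],[[0,0,0],[0,0,0],0.8]]'; python3 - <<'E'
from h import *
s=r.read_state();print(booth(s["ee_pos"]).round(1),np.round(s["q"],2))
E
```

```text
time_s: 13.1
ee_pos: [682.1, 101.1, 19.2]
orientation: [[0.482, -0.733, 0.481], [-0.519, -0.681, -0.518], [0.706, 0.0, -0.708]]
ft_force: [-0.4, 1.4, 0.3]
width: 68.5
grip_force: 0.0
[60.7 90.9 19.2] [ 0.33  0.5  -0.46  0.23 -0.7  -2.14]
```

```bash
python3 -m creep '[[[0,0,0],[0,0,0],0.2],[[0,0,0],[0,0,0],0.2],[[0,0,0],[0,0,0],0.2],[[0,0,0],[0,0,0],0.2],[[0,0,0],[0,0,0],0.2],[[0,0,0],[0,0,0],0.2],[[0.6,0,-0.6],[0,0,0],0.2],[[0.8,0,-0.8],[0,0,0],0.2],[[0.8,0,-0.8],[0,0,0],0.2],[[0,0,0],[0,0,0],0.2]]'; python3 - <<'E'
from h import *
s=r.read_state();print(booth(s["ee_pos"]).round(1),np.round(s["q"],2))
f=Rn.from_euler('z',3.4,degrees=True).as_matrix()@Bx
T=tool(45,-1,f)
a=plan(wfromb(-90,80,60),T,8)
plan(np.array([531,199,45]),T,4,*a)
E
```

```text
time_s: 14.1
ee_pos: [682.8, 101.5, 52.4]
orientation: [[0.48, -0.732, 0.483], [-0.519, -0.681, -0.517], [0.707, -0.003, -0.707]]
ft_force: [0.7, 1.1, -2.2]
width: 35.6
grip_force: 59.8
[60.8 91.7 52.4] [ 0.33  0.44 -0.45  0.29 -0.7  -2.14]
N 8 v cm [-1.27  0.03 -1.4 ] w deg [-0.01 -0.   -0.02] path [[683.0, 101.0, 52.0], [656.0, 129.0, 54.0], [630.0, 156.0, 56.0], [604.0, 183.0, 58.0], [578.0, 210.0, 60.0]]
N 4 v cm [-0.68  1.05 -0.15] w deg [0. 0. 0.] path [[578.0, 210.0, 60.0], [566.0, 208.0, 56.0], [554.0, 205.0, 52.0], [543.0, 202.0, 49.0], [531.0, 199.0, 45.0]]
```

```bash
python3 -m creep '[[[-1.2,0,0],[0,0,0],0.2],[[-1.8,0,-0.85],[0,0,0],0.2],[[-1.3,0,-1.3],[0,0,0],0.2],[[-1.3,0,-1.4],[0,0,0],0.2],[[-1.3,0,-1.4],[0,0,0],0.2],[[-1.3,0,-1.4],[0,0,0],0.2],[[-1.3,0,-1.4],[0,0,0],0.2],[[-1.3,0,-1.4],[0,0,0],0.2],[[-1.3,0,-1.4],[0,0,0],0.2],[[0,0,0],[0,0,0],0.2]]'; python3 - <<'E'
from h import *
s=r.read_state();print(booth(s["ee_pos"]).round(1),np.round(s["q"],2))
f=Rn.from_euler('z',3.4,degrees=True).as_matrix()@Bx
T=tool(45,-1,f)
a=plan(np.array([531,199,34]),T,4)
E
```

```text
time_s: 15.1
ee_pos: [569.8, 219.8, 37.4]
orientation: [[0.487, -0.73, 0.48], [-0.516, -0.683, -0.516], [0.705, 0.004, -0.709]]
ft_force: [-0.1, -0.2, -0.2]
width: 35.3
grip_force: 59.9
[-102.3   80.    37.4] [ 0.6   0.45 -0.46  0.51 -0.77 -1.79]
N 4 v cm [-0.26  1.06 -0.14] w deg [0.01 0.05 0.07] path [[570.0, 220.0, 37.0], [560.0, 215.0, 37.0], [550.0, 209.0, 36.0], [541.0, 204.0, 35.0], [531.0, 199.0, 34.0]]
```

```bash
python3 -m creep '[[[-0.26,1.06,-0.14],[0,0,0],0.2],[[-0.26,1.06,-0.14],[0,0,0],0.2],[[-0.26,1.06,-0.14],[0,0,0],0.2],[[-0.26,1.06,-0.14],[0,0,0],0.2],[[0,0,0],[0,0,0],0.2],[[-0.4,0,0.4],[0,0,0],0.2],[[-0.4,0,0.4],[0,0,0],0.2],[[-0.3,0,0.3],[0,0,0],0.2],[[0,0,0],[0,0,0],0.2],[[0,0,0],[0,0,0],0.2]]'
```

```text
time_s: 16.1
ee_pos: [533.3, 197.8, 19.8]
orientation: [[0.483, -0.732, 0.48], [-0.518, -0.681, -0.518], [0.706, 0.002, -0.708]]
ft_force: [0.1, 0.2, -1.9]
width: 35.2
grip_force: 60.0
```

```bash
python3 -m creep '[[[-0.1,0,0.1],[0,0,0],0.2],[[-0.1,0,0.1],[0,0,0],0.2],[[-0.05,0,0.05],[0,0,0],0.2],[[0,0,0],[0,0,0],0.2],[[0,0,0],[0,0,0],0.2]]'
```

```text
time_s: 16.6
ee_pos: [533.4, 197.8, 16.9]
orientation: [[0.483, -0.732, 0.481], [-0.518, -0.681, -0.518], [0.706, 0.001, -0.708]]
ft_force: [-0.0, 0.3, 0.2]
width: 35.5
grip_force: 60.2
```

```bash
python3 -m creep '[[[-0.04,0,0.04],[0,0,0],0.2],[[0,0,0],[0,0,0],0.2],[[0,0,0],[0,0,0],0.7],[[0,0,0],[0,0,0],0.7],[[0,0,0],[0,0,0],0.7],[[0,0,0],[0,0,0],0.7],[[0,0,-2],[0,0,0],0.7],[[0,0,-3],[0,0,0],0.8],[[0,0,-4],[0,0,0],1],[[0,0,-4],[0,0,0],1],[[0,0,-3],[0,0,0],1],[[0,0,0],[0,0,0],1]]'; python3 - <<'E'
from h import *
s=r.read_state();print(booth(s["ee_pos"]).round(1),np.round(s["q"],2))
m=r.camera_model("wrist"); im,d=r.read_camera("wrist"); cv2.imwrite("pics/w3.png",im[:,:,::-1])
W=cloud(d,m)
k=(np.hypot(W[...,0]-525,W[...,1]-206)<60)&(W[...,2]>36)&(W[...,2]<56)
P=W[k];print(k.sum(),np.median(P[:,2]),cv2.minAreaRect(P[:,:2].astype(np.float32)))
# tool-down above the mat
x=np.radians(-137); xa=np.array([np.cos(x),np.sin(x),0]); z=-Z; T=np.stack([xa,np.cross(z,xa),z],1)
plan(np.array([525,206,190.]),T,12)
E
```

```text
time_s: 17.8
ee_pos: [457.3, 284.2, 132.5]
orientation: [[0.482, -0.73, 0.485], [-0.52, -0.684, -0.513], [0.706, -0.005, -0.709]]
ft_force: [0.7, 0.8, -0.1]
width: 85.3
grip_force: 0.0
[-223.6   34.3  132.5] [ 0.82  0.3  -0.42  0.91 -0.78 -1.48]
1404 44.479896172291205 ((527.2362670898438, 206.26239013671875), (36.0711555480957, 61.13982009887695), 42.72730255126953)
N 12 v cm [ 0.86 -0.71 -0.09] w deg [-2.93 -2.91  7.08] path [[457.0, 283.0, 131.0], [483.0, 280.0, 151.0], [506.0, 265.0, 169.0], [521.0, 238.0, 183.0], [525.0, 206.0, 190.0]]
```

The sink stands fins up on the mat. Its centre measures (527, 206), its top 44.5 and its long axis −47°. I'll go above it with the tool down.

```bash
python3 -m creep '[[[0.86,-0.71,-0.1],[-2.9,-2.9,7.1],1],[[0.86,-0.71,-0.1],[-2.9,-2.9,7.1],1],[[0.86,-0.71,-0.1],[-2.9,-2.9,7.1],1],[[0.86,-0.71,-0.1],[-2.9,-2.9,7.1],1],[[0.86,-0.71,-0.1],[-2.9,-2.9,7.1],1],[[0.86,-0.71,-0.1],[-2.9,-2.9,7.1],1],[[0.86,-0.71,-0.1],[-2.9,-2.9,7.1],1],[[0.86,-0.71,-0.1],[-2.9,-2.9,7.1],1],[[0.86,-0.71,-0.1],[-2.9,-2.9,7.1],1],[[0.86,-0.71,-0.1],[-2.9,-2.9,7.1],1],[[0.86,-0.71,-0.1],[-2.9,-2.9,7.1],1],[[0.86,-0.71,-0.1],[-2.9,-2.9,7.1],1]]'; python3 - <<'E'
from h import *
s=r.read_state();print(np.round(s["q"],2),booth(s["ee_pos"]).round())
for c in("scene","top"):
    im,d=r.read_camera(c); m=r.camera_model(c); cv2.imwrite(f"pics/{c}2.png",im[:,:,::-1])
    b=(cloud(d,m)-B0)@np.stack([Bx,By,Z],1)
    k=(abs(b[...,1]-20)<60)&(b[...,0]>-200)&(b[...,0]<-15)&(b[...,2]>200)&(b[...,2]<800)
    P=b[k]
    for z in range(200,700,50):
        q=P[(P[:,2]>=z)&(P[:,2]<z+50)]
        if len(q)>5: print(c,z,len(q),np.percentile(q[:,0],[1,50,90,99]).round(),np.percentile(q[:,1],[1,99]).round())
x=np.radians(-137.3); xa=np.array([np.cos(x),np.sin(x),0]); z=-Z; T=np.stack([xa,np.cross(z,xa),z],1)
plan(np.array([527.2,206.3,120.]),T,6)
E
```

```text
time_s: 19.05
ee_pos: [524.5, 202.7, 188.8]
orientation: [[-0.738, -0.675, 0.003], [-0.675, 0.738, -0.003], [-0.0, -0.005, -1.0]]
ft_force: [0.3, -0.8, 0.8]
width: 85.4
grip_force: 0.0
[ 0.26  0.19 -0.23  1.15 -0.   -0.48] [-118.   34.  189.]
scene 200 100 [-181. -160. -159. -159.] [22. 45.]
scene 250 349 [-189. -163.  -90.  -81.] [23. 56.]
scene 300 516 [-183.  -97.  -80.  -78.] [23. 73.]
scene 350 766 [-144.  -98.  -84.  -81.] [17. 72.]
scene 400 644 [-139.  -99.  -84.  -82.] [23. 78.]
scene 450 1008 [-118.  -92.  -71.  -66.] [-6. 80.]
scene 500 1544 [-132.  -94.  -74.  -68.] [17. 80.]
scene 550 2053 [-128.  -94.  -67.  -63.] [-5. 79.]
scene 600 3438 [-150. -108.  -76.  -67.] [ 6. 79.]
top 250 15 [-52. -47. -43. -41.] [20. 23.]
top 300 50 [-53. -40. -20. -17.] [-9. 33.]
top 350 81 [-47. -31. -18. -16.] [-9.  5.]
top 550 23 [-144. -104.  -80.  -69.] [-7. 79.]
top 600 2360 [-183. -125.  -89.  -70.] [-37.  72.]
top 650 203 [-192. -163. -142. -131.] [-40. -24.]
N 6 v cm [-0.11  0.04  1.15] w deg [-0.06 -0.02 -0.04] path [[524.0, 201.0, 189.0], [524.0, 202.0, 177.0], [525.0, 203.0, 166.0], [526.0, 203.0, 154.0], [526.0, 204.0, 143.0], [527.0, 205.0, 131.0], [527.0, 206.0, 120.0]]
```

View pics/scene2.png

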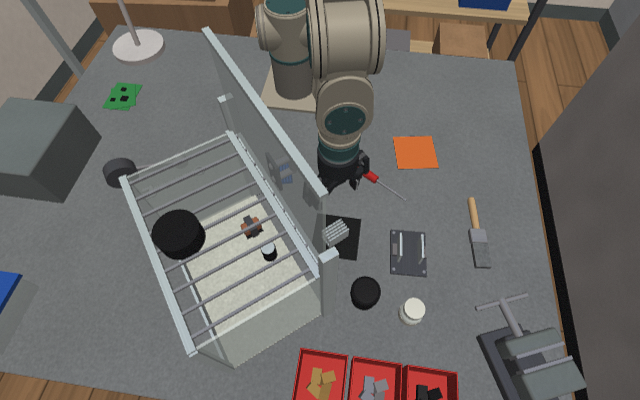

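The picture shows the sink on the mat at (336,232), fins up, with the wrist hovering beside the raised sash. I'll check the clearance to the handle before going down.

```bash
python3 - <<'E'
from h import *
c="scene"; m=r.camera_model(c); im,d=r.read_camera(c); b=(cloud(d,m)-B0)@np.stack([Bx,By,Z],1)
k=(b[...,0]>-200)&(b[...,0]<-15)&(b[...,2]>430)&(b[...,2]<750)
P=b[k]
for y in range(-100,100,20):
    q=P[(P[:,1]>=y)&(P[:,1]<y+20)]
    for z0,z1 in((430,560),(560,650)):
        w=q[(q[:,2]>=z0)&(q[:,2]<z1)]
        if len(w)>5: print(y,z0,len(w),np.percentile(w[:,0],[50,99,100]).round())
k=(abs(b[...,1])<40)&(b[...,0]>-60)&(b[...,0]<-25)&(b[...,2]>250)&(b[...,2]<430); print("handle vis",k.sum(), np.percentile(b[k],[1,99],axis=0).round() if k.sum()>3 else "")
E
```

```text
-60 560 6 [-107. -106. -106.]
-40 560 9 [-103.  -97.  -97.]
-20 430 64 [-93. -88. -84.]
-20 560 24 [-88. -85. -84.]
0 430 31 [-87. -78. -78.]
0 560 278 [-90. -75. -75.]
20 430 72 [-82. -69. -68.]
20 560 825 [-94. -66. -66.]
40 430 733 [-75. -65. -65.]
40 560 2001 [-89. -63. -62.]
60 430 2213 [-102.  -78.  -74.]
60 560 1991 [-112.  -73.  -68.]
80 430 464 [-129. -118. -116.]
80 560 470 [-131. -123. -121.]
handle vis 0
```

```bash
python3 -m creep '[[[-0.1,0.05,1.3],[0,0,0],1],[[-0.1,0.05,1.4],[0,0,0],1],[[-0.1,0.05,1.4],[0,0,0],1],[[-0.1,0.05,1.4],[0,0,0],1],[[-0.1,0.05,1.4],[0,0,0],1],[[-0.1,0.05,0],[0,0,0],1],[[0,0,0],[0,0,0],1],[[0,0,0],[0,0,0],1]]'; python3 - <<'E'
from h import *
s=r.read_state();print(np.round(s["q"],2),booth(s["ee_pos"]).round())
m=r.camera_model("wrist"); im,d=r.read_camera("wrist")
W=cloud(d,m)
k=(np.hypot(W[...,0]-527,W[...,1]-206)<50)&(W[...,2]>38)&(W[...,2]<52)
P=W[k];q=cv2.minAreaRect(P[:,:2].astype(np.float32));print(k.sum(),np.median(P[:,2]),q)
x=np.radians(-137.3); xa=np.array([np.cos(x),np.sin(x),0]); z=-Z; T=np.stack([xa,np.cross(z,xa),z],1)
print((np.array(s["orientation"]).T@(np.array([527.2,206.3,18])-s["ee_pos"])).round(1),(np.array(s["orientation"]).T@(np.array([*q[0],18])-s["ee_pos"])).round(1))
plan(np.array([*q[0],18.]),T,6)
E
```

```text
time_s: 20.0
ee_pos: [527.5, 210.5, 122.0]
orientation: [[-0.734, -0.679, 0.006], [-0.679, 0.734, -0.005], [-0.001, -0.008, -1.0]]
ft_force: [0.1, -0.4, -0.6]
width: 85.1
grip_force: 0.0
[ 0.27  0.25 -0.3   1.01 -0.01 -0.48] [-122.   41.  122.]
3196 44.01358331930922 ((527.114013671875, 205.517578125), (36.43022537231445, 60.2557487487793), 42.85475540161133)
[  3.2  -2.1 104.1] [  3.7  -2.6 104.1]
N 6 v cm [ 0.06 -0.05  1.74] w deg [-0.08  0.01  0.02] path [[528.0, 210.0, 122.0], [528.0, 210.0, 105.0], [527.0, 209.0, 88.0], [527.0, 208.0, 70.0], [527.0, 207.0, 53.0], [527.0, 206.0, 35.0], [527.0, 206.0, 18.0]]
```

```bash
python3 -m creep '[[[0.2,-0.15,0.5],[-0.25,0,0],1],[[0.15,-0.1,1.0],[-0.25,0,0],1],[[0,0,1.5],[0,0,0],1],[[0,0,1.6],[0,0,0],1],[[0,0,1.6],[0,0,0],1],[[0,0,1.6],[0,0,0],1],[[0,0,1.6],[0,0,0],1],[[0,0,1.0],[0,0,0],1],[[0,0,0],[0,0,0],1],[[0,0,0],[0,0,0],1]]'; python3 -m creep '[[[0,0,0],[0,0,0],0.5],[[0,0,0],[0,0,0],0.5],[[0,0,0],[0,0,0],0.5],[[0,0,0],[0,0,0],0.5],[[0,0,0],[0,0,0],0.5],[[0,0,-0.3],[0,0,0],0.5],[[0,0,-0.6],[0,0,0],0.5],[[0,0,-1],[0,0,0],0.5],[[0,0,0],[0,0,0],0.5]]'
```

```text
time_s: 21.05
ee_pos: [525.8, 205.9, 17.3]
orientation: [[-0.734, -0.679, -0.002], [-0.679, 0.734, 0.001], [0.001, 0.002, -1.0]]
ft_force: [0.1, 0.4, -0.1]
width: 85.3
grip_force: 0.0
time_s: 21.95
ee_pos: [526.9, 206.4, 37.8]
orientation: [[-0.734, -0.679, 0.001], [-0.679, 0.734, 0.002], [-0.002, 0.001, -1.0]]
ft_force: [-0.4, 1.0, -1.1]
width: 59.1
grip_force: 66.0
```

```bash
python3 - <<'E'
from h import *
x=np.radians(-87); xa=np.array([np.cos(x),np.sin(x),0]); z=-Z; T=np.stack([xa,np.cross(z,xa),z],1)
plan(np.array([545,370,130.]),T,10)
E
```

```text
N 10 v cm [-1.61  0.53 -0.92] w deg [-0.    0.01 -5.02] path [[527.0, 206.0, 38.0], [542.0, 237.0, 56.0], [552.0, 269.0, 75.0], [555.0, 303.0, 93.0], [553.0, 337.0, 112.0], [545.0, 370.0, 130.0]]
```

```bash
python3 -m creep '[[[0,0,-2],[0,0,0],0.5],[[-1.6,0.5,-1.5],[0,0,-5],0.5],[[-1.6,0.5,-1.5],[0,0,-5],0.5],[[-1.6,0.5,-1.5],[0,0,-5],0.5],[[-1.6,0.5,-1.5],[0,0,-5],0.5],[[-1.6,0.5,-1.2],[0,0,-5],0.5],[[-1.6,0.5,0],[0,0,-5],0.5],[[-1.6,0.5,0],[0,0,-5],0.5],[[-1.6,0.5,0],[0,0,-5],0.5],[[-1.6,0.5,0],[0,0,-5],0.5],[[-1.6,0.5,0],[0,0,-5],0.5],[[0,0,0],[0,0,0],0.5]]'; python3 - <<'E'
from h import *
s=r.read_state();print(np.round(s["q"],2));R=np.array(s["orientation"]);p=np.array(s["ee_pos"])
m=r.camera_model("wrist"); im,d=r.read_camera("wrist"); cv2.imwrite("pics/w4.png",im[:,:,::-1])
W=cloud(d,m)
k=(abs(W[...,0]-545)<60)&(abs(W[...,1]-395)<50)&(W[...,2]>48)&(W[...,2]<60)
n,lab,st,ct=cv2.connectedComponentsWithStats(k.astype(np.uint8))
for i in range(1,n):
    if st[i,4]>40: P=W[lab==i]; print("wall",st[i,4],ct[i].round(),P.mean(0).round(1),cv2.minAreaRect(P[:,:2].astype(np.float32)))
# held sink, in tool axes
L=(W-p)@R
for z0,z1 in((-35,-22),(-30,-5),(-20,20)):
    k=(abs(L[...,0])<35)&(abs(L[...,1])<29)&(L[...,2]>z0)&(L[...,2]<z1)
    if k.sum()>20: print("held",k.sum(),np.percentile(L[k],[1,50,99],axis=0).round(1).tolist(),cv2.minAreaRect(L[k][:,:2].astype(np.float32)))
E
```

```text
time_s: 23.15
ee_pos: [546.1, 368.7, 128.3]
orientation: [[0.051, -0.999, -0.002], [-0.999, -0.051, 0.002], [-0.002, 0.002, -1.0]]
ft_force: [0.4, 0.2, -1.7]
width: 59.0
grip_force: 65.9
[ 0.49  0.4  -0.08  1.09  0.   -1.13]
wall 624 [321. 213.] [546.2 367.9  52.5] ((546.023681640625, 368.1088562011719), (59.78748321533203, 3.902514696121216), 2.7952141761779785)
held 9473 [[-17.1, -28.4, -32.8], [1.8, 0.9, -25.4], [19.0, 28.3, -22.1]] ((0.7010154724121094, -0.08392906188964844), (37.55131912231445, 58.044715881347656), 0.44451314210891724)
held 15196 [[-16.8, -28.4, -27.1], [2.5, 0.1, -23.7], [19.0, 28.2, -6.4]] ((0.6888771057128906, -0.0547332763671875), (37.64410400390625, 58.044124603271484), 0.27165597677230835)
held 6061 [[-14.6, -28.5, -19.9], [18.5, -0.2, -13.2], [19.1, 28.1, 15.5]] ((1.9804096221923828, -0.009418487548828125), (57.93976974487305, 34.87067413330078), 89.94700622558594)
```

View pics/w4.png

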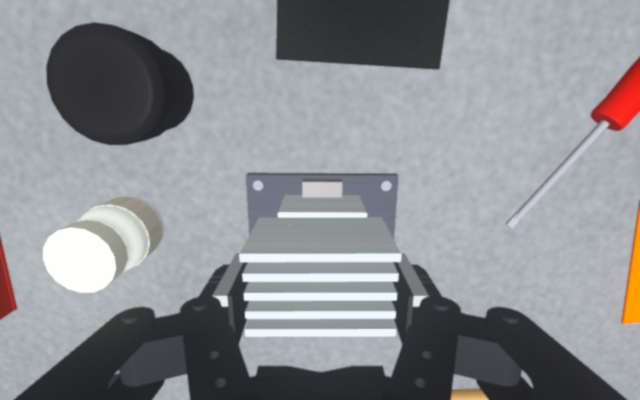

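The held sink is level and centred at image (320,275). The near cradle wall's top shows at (321,213), and its yaw agrees with the tool. The cradle centre is therefore about (545, 395).

```bash
python3 -m creep '[[[-0.9,0,0],[0,0,0],0.5],[[-0.9,0,0.3],[0,0,0],0.5],[[-0.9,-0.05,0.8],[0,0,0],0.5],[[0,0,1.2],[0,0,0],0.5],[[0,0,1.2],[0,0,0],0.5],[[0,0,0.5],[0,0,0],0.5],[[0,0,0],[0,0,0],0.5],[[0,0,0],[0,0,0],0.5]]'; python3 - <<'E'
from h import *
s=r.read_state();R=np.array(s["orientation"]);p=np.array(s["ee_pos"])
for c in("scene","wrist"):
    m=r.camera_model(c); im,d=r.read_camera(c); W=cloud(d,m)
    k=(abs(W[...,0]-545)<40)&(abs(W[...,1]-395)<45)&(W[...,2]>49)&(W[...,2]<56.5)
    n,lab,st,ct=cv2.connectedComponentsWithStats(k.astype(np.uint8))
    for i in range(1,n):
        if st[i,4]>15: P=W[lab==i]; print(c,"wall",st[i,4],ct[i].round(),P.mean(0).round(1),cv2.minAreaRect(P[:,:2].astype(np.float32)))
    L=(W-p)@R
    k=(abs(L[...,0])<30)&(abs(L[...,1])<29)&(L[...,2]>-20)&(L[...,2]<12)
    if k.sum()>20: print(c,"held",k.sum(),np.percentile(W[k],[1,50,99],axis=0).round(1).tolist())
E
```

```text
time_s: 24.0
ee_pos: [545.9, 393.7, 88.3]
orientation: [[0.048, -0.999, -0.002], [-0.999, -0.048, 0.001], [-0.001, 0.002, -1.0]]
ft_force: [0.0, 0.3, -1.0]
width: 59.1
grip_force: 65.9
scene wall 58 [401. 245.] [549.2 369.5  53.6] ((546.0704956054688, 369.8230895996094), (58.44712448120117, 5.443803787231445), 2.317439079284668)
scene held 135 [[517.4, 373.2, 77.0], [546.9, 376.7, 95.8], [574.9, 400.3, 107.7]]
wrist wall 1380 [325. 194.] [545.8 369.3  53. ] ((545.7543334960938, 369.7564392089844), (59.60751724243164, 6.641251087188721), 2.5488083362579346)
wrist held 5233 [[518.8, 373.8, 76.9], [546.7, 376.0, 101.2], [575.0, 409.0, 108.2]]
```

```bash
python3 -m creep '[[[-0.22,0.11,0],[0,0,0],0.5],[[0,0,0],[0,0,0],0.5],[[0,0,0.6],[0,0,0],0.5],[[0,0,0.6],[0,0,0],0.5],[[0,0,0.6],[0,0,0],0.5],[[0,0,0.6],[0,0,0],0.5],[[0,0,0.6],[0,0,0],0.5],[[0,0,0.4],[0,0,0],0.5],[[0,0,0],[0,0,0],0.5],[[0,0,0],[0,0,0],0.5]]'; python3 - <<'E'
from h import *
m=r.camera_model("wrist"); im,d=r.read_camera("wrist"); W=cloud(d,m)
k=(abs(W[...,0]-545)<20)&(abs(W[...,1]-395)<45)&(W[...,2]>48)&(W[...,2]<90)
P=W[k]; h,e=np.histogram(P[:,1],np.arange(362,430,2)); 
for a,b in zip(e,h):
    q=P[(P[:,1]>=a)&(P[:,1]<a+2)]
    if b>5: print(int(a),b,q[:,2].mean().round())
for z0,z1,y0,y1 in((50,56,365,374),(60,85,374,420)):
    k=(abs(W[...,0]-545)<45)&(W[...,1]>y0)&(W[...,1]<y1)&(W[...,2]>z0)&(W[...,2]<z1)
    print(np.percentile(W[k][:,0],[1,99]))
cv2.imwrite("pics/w5.png",im[:,:,::-1])
E
```

```text
time_s: 25.1
ee_pos: [544.7, 396.3, 54.5]
orientation: [[0.049, -0.999, -0.001], [-0.999, -0.049, 0.001], [-0.001, 0.001, -1.0]]
ft_force: [-0.3, 0.5, -1.5]
width: 58.9
grip_force: 65.9
364 29 51.0
366 527 52.0
368 404 53.0
370 367 53.0
372 91 53.0
376 2168 67.0
378 1342 71.0
380 237 80.0
384 836 76.0
386 917 78.0
388 244 80.0
392 636 77.0
394 1022 77.0
396 274 80.0
400 456 77.0
402 1071 78.0
404 260 80.0
406 10 80.0
408 332 77.0
410 1085 78.0
412 331 80.0
414 30 80.0
[516.86380871 575.05298924]
[506.36325017 586.43198792]
```

View pics/w5.png

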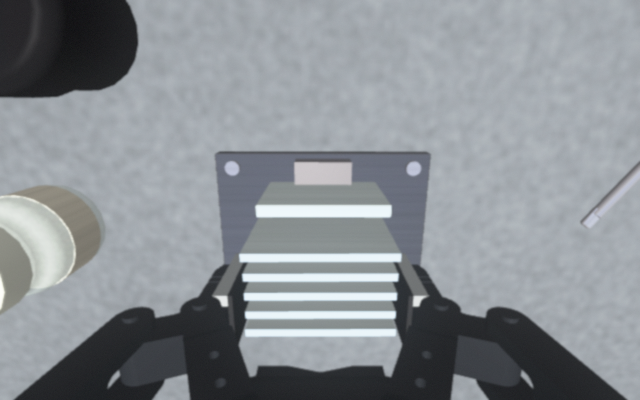

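The sink's lower edge is between the walls with about 4.5 mm per side and no contact force. I'll go nearly to the floor, then compare the ends directly.

```bash
python3 -m creep '[[[0,0,0.6],[0,0,0],0.5],[[0,0,0.6],[0,0,0],0.5],[[0,0,0.6],[0,0,0],0.5],[[0,0,0.6],[0,0,0],0.5],[[0,0,0.3],[0,0,0],0.5],[[0,0,0],[0,0,0],0.5],[[0,0,0],[0,0,0],0.5]]'; python3 - <<'E'
from h import *
m=r.camera_model("wrist"); im,d=r.read_camera("wrist"); print(np.array(m["camera_matrix"])[:,2])
cv2.imwrite("pics/w6.png",cv2.resize(im[130:360,200:440],(624,598),interpolation=cv2.INTER_CUBIC)[:,:,::-1])
E
```

```text
time_s: 25.85
ee_pos: [544.7, 396.3, 27.5]
orientation: [[0.049, -0.999, -0.001], [-0.999, -0.049, 0.001], [-0.001, 0.001, -1.0]]
ft_force: [0.6, -0.1, -1.6]
width: 59.1
grip_force: 65.9
[319.95481228 203.77069803   1.        ]
```

View pics/w6.png

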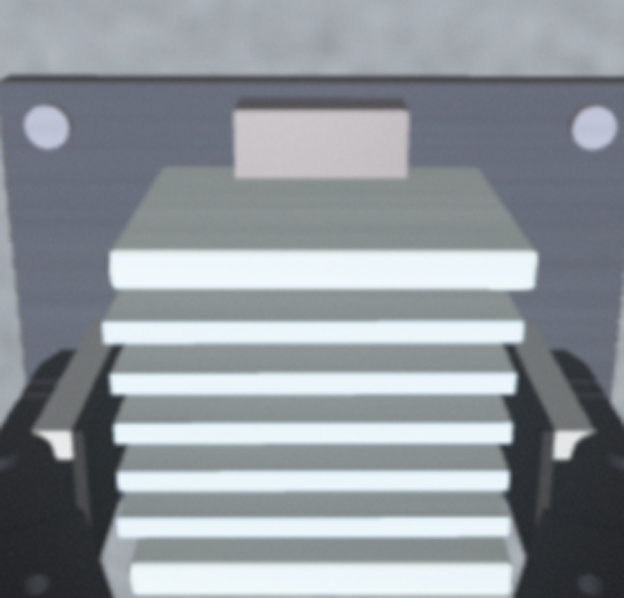

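The enlarged crop shows the walls' centre at column 323 and the fins' centre at 313. At about 7 px/mm the sink is 1.4 mm too far left, which means moving along tool +y.

```bash
python3 -m creep '[[[0,0.14,0],[0,0,0],0.5],[[0,0,0],[0,0,0],0.5],[[0,0,0.15],[0,0,0],0.5],[[0,0,0.15],[0,0,0],0.5],[[0,0,0.1],[0,0,0],0.5],[[0,0,0],[0,0,0],0.5],[[0,0,0],[0,0,0],0.5]]'; python3 - <<'E'
from h import *
im,d=r.read_camera("wrist")
cv2.imwrite("pics/w7.png",cv2.resize(im[130:360,200:440],(624,598),interpolation=cv2.INTER_CUBIC)[:,:,::-1])
g=im[...,:].min(2).astype(int)
for row in (232,256,276,296,313,331,352):
    c=np.where(g[row,230:420]>200)[0]+230; print(row,(c.min(),c.max(),(c.min()+c.max())/2) if len(c) else None)
E
```

```text
time_s: 26.6
ee_pos: [543.2, 396.2, 23.7]
orientation: [[0.049, -0.999, -0.001], [-0.999, -0.049, 0.001], [-0.001, 0.001, -1.0]]
ft_force: [0.7, -0.5, -0.3]
width: 59.0
grip_force: 66.0
232 (np.int64(236), np.int64(403), np.float64(319.5))
256 (np.int64(240), np.int64(400), np.float64(320.0))
276 (np.int64(243), np.int64(397), np.float64(320.0))
296 (np.int64(245), np.int64(419), np.float64(332.0))
313 (np.int64(246), np.int64(394), np.float64(320.0))
331 (np.int64(245), np.int64(395), np.float64(320.0))
352 None
```

```bash
python3 -m creep '[[[0,0,0.05],[0,0,0],0.5],[[0,0,0.05],[0,0,0],0.5],[[0,0,0],[0,0,0],0.5],[[0,0,0],[0,0,0],0.5]]'; python3 -m creep '[[[0,0,0.05],[0,0,0],0.5],[[0,0,0],[0,0,0],0.5],[[0,0,0],[0,0,0],0.5]]'
```

```text
time_s: 27.05
ee_pos: [543.2, 396.2, 23.7]
orientation: [[0.049, -0.999, -0.001], [-0.999, -0.049, 0.001], [-0.001, 0.001, -1.0]]
ft_force: [-3.0, -2.6, 6.7]
width: 59.1
grip_force: 67.0
time_s: 27.35
ee_pos: [543.2, 396.2, 23.7]
orientation: [[0.049, -0.999, -0.001], [-0.999, -0.049, 0.001], [-0.001, 0.001, -1.0]]
ft_force: [-3.7, -2.4, 8.8]
width: 59.1
grip_force: 67.3
```

```bash
python3 -m creep '[[[0,0,-0.12],[0,0,0],0.5],[[0,0,0],[0,0,0],0.9],[[0,0,0],[0,0,0],0.9],[[0,0,0],[0,0,0],0.9],[[0,0,0],[0,0,0],0.9],[[0,0,-1],[0,0,0],1],[[0,0,-2],[0,0,0],1],[[0,0,-3],[0,0,0],1],[[0,0,-4],[0,0,0],1],[[0,0,-4],[0,0,0],1],[[0,0,0],[0,0,0],1],[[0,0,0],[0,0,0],1]]'; python3 - <<'E'
from h import *
m=r.camera_model("wrist"); im,d=r.read_camera("wrist"); W=cloud(d,m)
cv2.imwrite("pics/w8.png",cv2.resize(im[100:350,180:460],(672,600),interpolation=cv2.INTER_CUBIC)[:,:,::-1])
c,s=np.cos(np.radians(2.8)),np.sin(np.radians(2.8)); D=W-np.array([543.5,395.5,0]); u=D[...,0]*c+D[...,1]*s; v=-D[...,0]*s+D[...,1]*c
k=(abs(u)<45)&(abs(v)<35)&(W[...,2]>46)&(W[...,2]<60)
for a in range(-32,32,2):
    q=k&(v>=a)&(v<a+2)
    if q.sum()>30: print(a,q.sum(),np.percentile(u[q],[1,99]).round(1),W[q][:,2].mean().round(1))
# sash height
S=r.camera_model("scene"); im,d=r.read_camera("scene"); b=(cloud(d,S)-B0)@np.stack([Bx,By,Z],1)
k=(b[...,0]>-70)&(b[...,0]<-28)&(abs(b[...,1])<40)&(b[...,2]>200)&(b[...,2]<420)
print("handle",k.sum(),np.percentile(b[k],[2,50,98],axis=0).round(1) if k.sum()>5 else "")
k=(b[...,0]>-25)&(b[...,0]<15)&(abs(b[...,1])<170)&(b[...,2]>400); print("sash top",np.percentile(b[k],[2,50,98],axis=0).round(1) if k.sum()>5 else "")
E
```

```text
time_s: 28.55
ee_pos: [544.6, 396.8, 165.8]
orientation: [[0.049, -0.999, 0.002], [-0.999, -0.049, 0.003], [-0.003, -0.003, -1.0]]
ft_force: [-0.4, -0.3, -0.2]
width: 85.5
grip_force: 0.0
-30 229 [-27.6  30. ] 50.9
-28 221 [-28.   30.9] 53.4
-26 180 [-27.7  30.5] 53.4
-24 121 [-27.7  29.4] 53.1
-18 252 [-27.4  30.6] 49.0
-16 108 [-28.2  30.9] 49.2
-10 245 [-27.6  30.9] 49.1
-8 160 [-26.5  30.8] 49.4
-2 219 [-28.   30.8] 49.0
0 178 [-27.5  30.7] 49.4
6 203 [-27.8  30.3] 48.8
8 183 [-28.3  31. ] 49.4
14 206 [-27.9  30.7] 48.6
16 154 [-27.3  30.8] 49.3
22 301 [-27.8  30.3] 50.6
24 179 [-27.8  30.6] 53.4
26 192 [-28.5  31.2] 53.4
28 77 [-26.4  29.8] 53.2
handle 0 
sash top [[  -5.9 -159.1  404.1]
 [   1.9   35.3  482.9]
 [   5.9  165.4  516.1]]
```

View pics/w8.png

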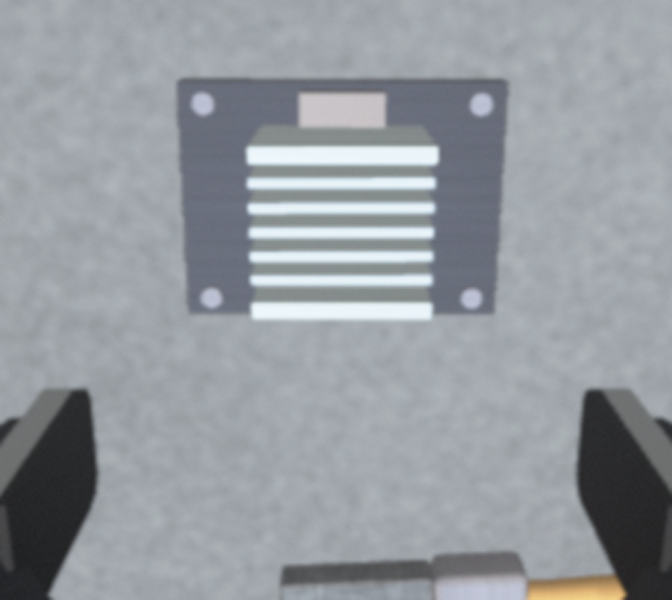

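The heat sink sits level between the walls, 4 mm below their tops as expected, with its ends flush (fins at columns 247–436, walls at 247–438). The sash's top is at 516 mm, so the opening is about 240 mm. I'm handing in.

```bash
python3 -c "
from station import r
print(r.sign_off())"
```

```text
the job is handed in; nothing more can be done
None
```

The job is done and handed in: the sash stays up by itself with an opening of about 240 mm, and the heat sink was stood on the black mat, re-gripped by its ends and lowered onto the cradle floor, fins up with its ends flush.

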